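# Lay out the hinge pair and hold up the screws

## Task

Get the hinge fitting ready: set (do not drop) the two silver cabinet hinges flat and neatly side by side on the two yellow hinge shapes of the black mat, one on each with its round cup over the shape's round end, and let go of them. Then pick up the white ramekin of screws and hold it level and still over the middle of the mat, its underside about 10 cm above it, without tipping it or spilling a screw, and finish while still holding it there in the air. Leave the jig, bradawl, nail set, tea glass and glue bottle where they are.

Things in the scene. Friction and masses are not known exactly. Their poses are not given: they have to be found in the camera images.
- hinge_a_grip (a point): one of two alike loose silver cabinet hinges (90 g) lying flat, cup down: the point to pinch, on the arm's centre line, 12 mm above the underside. x along the arm away from the cup, y across, z up. Arm: 16 mm wide, from x -40 to +35 mm, top 24 mm and underside 6 mm above the support; a foot block (20 x 16 mm) under its +x end reaches the support
- hinge_a_cup (a point): centre of the round cup of the same hinge, 40 mm from its grip point along -x and at the same height. The cup is 35 mm across and 11 mm tall; a flange 20 mm long, 46 mm wide across the hinge, 13 mm high, sits on it
- hinge_b_grip (a point): one of two alike loose silver cabinet hinges (90 g) lying flat, cup down: the point to pinch, on the arm's centre line, 12 mm above the underside. x along the arm away from the cup, y across, z up. Arm: 16 mm wide, from x -40 to +35 mm, top 24 mm and underside 6 mm above the support; a foot block (20 x 16 mm) under its +x end reaches the support
- hinge_b_cup (a point): centre of the round cup of the same hinge, 40 mm from its grip point along -x and at the same height. The cup is 35 mm across and 11 mm tall; a flange 20 mm long, 46 mm wide across the hinge, 13 mm high, sits on it
- place_left (a point): on the mat's upper face, the left flat yellow hinge shape (+y side of the mat): the point above which the grip point of a hinge belongs. x runs along the shape from its round cup end to its narrow arm end; the two shapes are parallel, 75 mm apart
- place_left_cup (a point): on the mat's upper face, centre of the round cup end of the left shape, 40 mm from place_left along -x: a hinge's cup belongs above it
- place_right (a point): on the mat's upper face, the right flat yellow hinge shape (-y side of the mat): the point above which the grip point of a hinge belongs. x runs along the shape from its round cup end to its narrow arm end; the two shapes are parallel, 75 mm apart
- place_right_cup (a point): on the mat's upper face, centre of the round cup end of the right shape, 40 mm from place_right along -x: a hinge's cup belongs above it
- mat_mid (a point): middle of the upper face of a black rubber mat, 150 mm (x) by 175 mm (y), 3 mm thick, fixed on the shelf, with two flat yellow hinge shapes side by side. x points as the shapes' x, z up. Flat: the shapes do not stand up
- ramekin_center (a point): centre of a small white ceramic ramekin (loose, about 100 g), half-way up, 20 mm above its underside: a round straight-sided dish, 60 mm across, 40 mm tall, open on top, wall 4 mm, inner floor 5 mm up. z points up
- ramekin: the same ramekin, origin at the centre of its underside
- hinge_a: hinge a, origin on its underside, 12 mm below its grip point
- hinge_b: hinge b, origin on its underside, 12 mm below its grip point
- screw_0: a short loose brass screw in the ramekin, 24 mm long, head 10 mm across, 10 g; origin about mid-length, 5 mm to one side of its axis
- screw_1: a short loose brass screw in the ramekin, 24 mm long, head 10 mm across, 10 g; origin about mid-length, 5 mm to one side of its axis
- screw_2: a short loose brass screw in the ramekin, 24 mm long, head 10 mm across, 10 g; origin about mid-length, 5 mm to one side of its axis
- shelf: low walnut board fixed on the white table, 380 mm (x) by 1120 mm (y), 25 mm thick; origin at the centre of its underside, on the table. Mat, hinges, ramekin and bystanders stand on its top
- jig: bystander: black plastic hinge jig, 100 by 70 mm, with a turning knob, 43 mm tall, origin at the centre of its underside
- bradawl: bystander: bradawl with an orange handle, lying, 134 mm long, 22 mm high; origin on its underside near the middle, x towards its point
- nail_set: bystander: steel nail set, lying, 95 mm long, 10 mm thick; origin on its underside near the middle, x towards its point
- tea_glass: bystander: amber waisted tea glass on a white saucer, one piece, 100 mm across, 85 mm tall, origin at the centre of its underside
- glue: bystander: yellow glue bottle, 52 mm across, 130 mm tall, origin at the centre of its underside
There are look-alikes about, which are no part of the job. Leave any brown or green look-alike of the hinge_b alone.

How it is judged:
By the outcome, as a careful person would: the job done as asked, in the order asked, and still so for the second after the job is handed in, while the arm keeps its last pose, push and grip.
It also fails if it takes over 72 s, if anything falls off the work surface, if the arm or the gripper's body presses on something with over 40 N, if the wrist force passes 120 N, or if a joint passes its speed limit or range.

## Robot

A 7-joint arm with a two-finger parallel gripper is mounted at the origin on the work surface. World frame = base frame: x ahead of the robot, y to its left, z up, the work surface at z = 0. Lengths are in m, angles in degrees, forces in N, time in s.
With the tool pointing down it reaches from about 0.425 to 0.875 m from the base axis. Payload 4.7 kg.
Tool frame: the origin (TCP) lies midway between the tips of the shut fingers; the grasp point (between the pads) lies 19 mm behind it; z points along the fingers, y is the line along which they close (so a half turn about z gives the same grasp; the last joint's range is limited). The gripper opens to 87 mm and grips with 3 to 60 N. Pads are 19 mm wide; open, the fingers measure 117 mm over their backs; the gripper's body (75 mm by 190 mm) begins 51 mm behind the grasp point.
Start: joints at [-69.723, 18.392, -4.016, 83.108, 1.295, 78.541, -3.26], TCP at [0.217, 0.613, 0.223] pointing down, gripper open.
Joint ranges: [-163.93, 163.93], [-17.29, 119.83], [-79.2, 71.16], [3.27, 140.29], [-89.18, 269.18], [5.43, 117.66], [-154.24, 154.24]. Speed limits (degrees/s): [147.25, 147.25, 180, 180, 180, 180, 180].

## Interface

Orientations are given as [roll, pitch, yaw] about the fixed x, y, z axes, in that order (R = Rz(yaw) Ry(pitch) Rx(roll)).
In Python, from cell import env, viewer, boxes_of, masks_of gives the robot as it stands. The module is installed in compiled form; this text tells all that it offers.
- The arm moves only by the tool apply_moves, never from a script. Its argument "moves" is a list of rows, each a list of 7 numbers: the shift along the tool's x, y, z scaled (see below), then the turn, a rotation vector about the tool's x, y, z scaled (see below), then the opening, from 0 (shut) to 1 (fully open). A call has 1 to 20 rows; each row is the pose to reach, as a shift and turn from the pose commanded when the call began, along the tool's axes at that moment; what a row does not reach only later rows make up. The controller multiplies each number of a shift by 0.2 m and each number of a turn by 1.5 rad. A row lasts 1/10 s, in which the tool goes at most 50 mm and 8.59 degrees, less where a joint would pass 70% of its speed; a pose out of reach is approached as far as the arm can. A call with a number of a shift or a turn outside -1 to 1 is refused whole. A call with a gripper value outside its range is refused whole. The fingers move at their own pace and stop on an object; "grip_force" is the grip in N (left out, the last holds). Time passes only in rows, so rows that repeat a pose let the fingers close. It gives the time, the measured TCP pose, the force, the opening and the grip force at its end, in the units of the state.
- env.get_obs(): the state, without advancing time (a new reading comes with each control period).
- viewer.read_camera(name): name is "scene" or "top"; returns the picture (384x512x3 uint8, red, green, blue); there is no depth.
- viewer.get_calibration(name): a dict with "fov_y" (degrees; the focal length in pixels is half the picture's height over the tangent of half this angle, whatever the lens; pixels are square), "cx", "cy" (the principal point, pixels), "k1" (the pictures are not rectified: a ray, as slopes to the right and down, at radius r is drawn at 1 + k1 r^2 times it, then the intrinsics apply), "position" and "orientation" of the camera in the world. Camera axes: x right, y up, looking along -z (the intrinsics and any distortion apply to the point x, -y, -z); pixel columns grow to the right and rows downward; lengths in m; the calibration is good to about 2 mm. A picture is of the moment at which its call begins. get_calibration takes no time and is no camera call.
- env.sign_off(): hands the job in; it is judged then, once.
Trained networks look in the newest picture that a camera, given by its name, has taken for a name from the list of things; names that differ only in an ending like _2 or _b are one class to them, and where a whole thing is asked for, a point or a joint stands for the part that bears it (a point fixed in the world has none). Each returns a list of dicts, best first, with "conf" (0 to 1); they miss things now and then, are a little off and sometimes report something else, mostly with a low value. They report only what shows in the picture. A call takes as long as a camera call. They do not tell look-alikes from the thing itself.
- boxes_of(camera, target): "location" ([column, row] in pixels, amid what is visible of it).
- masks_of(camera, target): "pixels" (384x512 bool, what is visible of it) and "location" ([column, row] in pixels, amid what is visible of it).
The state is a dict: "time_s": time; "qpos": joint angles; "joint_velocities": joint speeds; "effort": joint torques, N m; "tool_pos": TCP position; "tool_rot": TCP orientation; "force": force on the tool from outside, world axes, zero at the start; "wrist_torque": the same for the moment, N m; "grip_width": finger opening in m; "grasp_force": force on a finger pad.
Only numpy, scipy, OpenCV 4.12 (cv2) and the standard library are available. Lean on these libraries where they do the work, as an engineer would, in place of code of your own. Each camera call takes 0.05 s, during which the arm holds its last target. There are 200 camera calls.

## Working session

There is one attempt and no reset: what is moved stays moved. The work goes in short steps, Python scripts to look and compute and a tool call to move; the robot and the scene stay as the last step left them, time stands still between calls to the robot, and variables do not carry over. Pictures are saved under pics/ and viewed, at most 10 in all, crops included, and the job is handed in when it is done.

Besides the shell and the picture viewer there is one more tool, called after "Emit:" by a JSON object that holds its "name" and its "arguments", one argument or row to a line. apply_moves: Moves the arm, as the interface text tells. Shifts and turns lie within -1 to 1; 1 stands for 0.2 m of shift or 1.5 rad of turn. Its arguments: {"type":"object","properties":{"moves":{"type":"array","items":{"type":"array","items":{"type":"number","minimum":-1,"maximum":1}}},"grip_force":{"type":"number"}},"required":["moves"]}

```bash
mkdir -p pics
cat > h.py <<'E'
import numpy as np, cv2
from scipy.spatial.transform import Rotation as R
from cell import env, viewer, boxes_of, masks_of
def cal(n):
    c=viewer.get_calibration(n); f=192/np.tan(np.radians(c['fov_y'])/2)
    return c,f,R.from_euler('xyz',c['orientation'],degrees=True).as_matrix()
def ray(n,px):
    c,f,M=cal(n); d=np.array([(px[0]-c['cx'])/f,(px[1]-c['cy'])/f]); u=d.copy()
    for _ in range(20): u=d/(1+c['k1']*(u@u))
    return np.array(c['position']),M@np.array([u[0],-u[1],-1])
def at(n,px,z):
    p,d=ray(n,px); return p+d*(z-p[2])/d[2]
def proj(n,P):
    c,f,M=cal(n); q=M.T@(np.array(P)-c['position']); u=np.array([q[0],-q[1]])/-q[2]
    u=u*(1+c['k1']*(u@u)); return u*f+[c['cx'],c['cy']]
E
python3 - <<'E'
from h import *
for n in('scene','top'):
    print(n,viewer.get_calibration(n)); im=viewer.read_camera(n)
    cv2.imwrite(f'pics/{n}0.png',cv2.resize(im[:,:,::-1],(800,600),interpolation=cv2.INTER_CUBIC))
    for t,z in(('hinge_a_grip',.037),('hinge_a_cup',.037),('hinge_a',.04),('place_left',.028),('place_left_cup',.028),('place_right',.028),('place_right_cup',.028),('mat_mid',.028),('ramekin_center',.045),('jig',.04),('bradawl',.03),('nail_set',.03),('tea_glass',.06),('glue',.08)):
        for b in boxes_of(n,t)[:5]: print(t,round(b['conf'],2),np.round(b['location'],1),np.round(at(n,b['location'],z)[:2],4))
o=env.get_obs(); print({k:np.round(o[k],3) for k in o})
E
```

```text
scene {'fov_y': 47.66578128133263, 'cx': 262.77120587694077, 'cy': 192.16291921924767, 'k1': -0.04244899758983768, 'position': array([ 1.28138438, -0.01946472,  1.21640924]), 'orientation': array([34.59153249,  0.46417232, 86.4483435 ])}
hinge_a_grip 0.72 [377.4 194.9] [0.5053 0.3962]
hinge_a_grip 0.58 [331.2 199.5] [0.513 0.242]
hinge_a_cup 0.55 [333.3 196.5] [0.5018 0.2506]
hinge_a_cup 0.45 [376.6 197.4] [0.5149 0.3915]
hinge_a 0.73 [331.6 194.1] [0.494  0.2458]
hinge_a 0.7 [376.2 192.3] [0.4968 0.3934]
hinge_a 0.62 [374.  136.3] [0.2535 0.4373]
hinge_a 0.61 [186.  200.2] [ 0.4859 -0.2301]
hinge_a 0.59 [347.2 152.3] [0.3214 0.3275]
place_left 0.58 [249.7 225.9] [ 0.589  -0.0275]
place_left 0.25 [132.9 198.8] [ 0.4604 -0.4087]
place_left_cup 0.79 [246.4 227.2] [ 0.593 -0.038]
place_right 0.92 [245.7 225.2] [ 0.5856 -0.0399]
place_right 0.42 [330.1 199.8] [0.5081 0.2402]
place_right_cup 0.86 [246.4 222.1] [ 0.5744 -0.0373]
mat_mid 0.8 [247.9 223.1] [ 0.5784 -0.0327]
ramekin_center 0.81 [185.6 199.7] [ 0.4872 -0.2306]
jig 0.95 [132.4 198.6] [ 0.4678 -0.4065]
bradawl 0.56 [328.9 274.3]
[... 1520 characters left out ...]
0.3709]
tea_glass 0.49 [173.9 189. ] [0.499  0.2316]
glue 0.82 [134.5 136.9] [0.6454 0.3385]
glue 0.55 [172.3 191.2] [0.4903 0.2327]
{'time_s': np.float64(1.5), 'qpos': array([-69.724,  18.392,  -4.019,  83.109,   1.295,  78.54 ,  -3.262]), 'joint_velocities': array([-0.012, -0.023,  0.033,  0.036, -0.034,  0.062, -0.092]), 'effort': array([-0.0000e+00, -4.9109e+01, -4.0300e-01, -3.1277e+01, -6.4000e-02,
        3.4000e-02,  0.0000e+00]), 'tool_pos': array([0.217, 0.613, 0.223]), 'tool_rot': array([1.79996e+02, 2.00000e-03, 1.60533e+02]), 'force': array([-0.627,  0.473,  0.318]), 'wrist_torque': array([-0.004, -0.026, -0.001]), 'grasp_force': np.float64(0.0), 'grip_width': np.float64(0.087)}
```

View pics/top0.png

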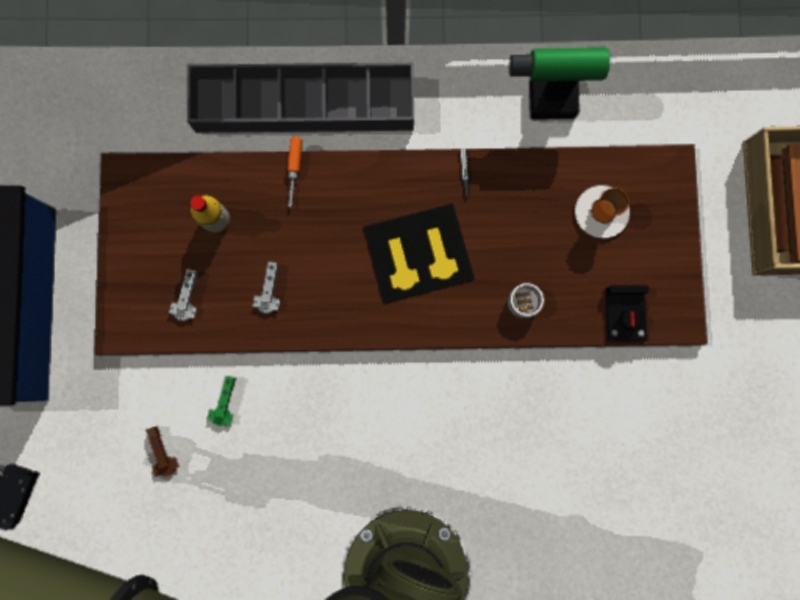

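Run:
```python
import cv2
im=cv2.imread('pics/scene0.png');t=cv2.imread('pics/top0.png')
# crops: scene cols 330-440 rows 120-230 native etc
def c(im,x0,x1,y0,y1):
    k=800/512; return cv2.resize(im[int(y0*k):int(y1*k),int(x0*k):int(x1*k)],(400,300),interpolation=cv2.INTER_CUBIC)
import numpy as np
cv2.imwrite('pics/crop0.png',np.vstack([np.hstack([c(t,90,210,145,235),c(t,220,340,120,210)]),np.hstack([c(im,300,420,150,240),c(im,190,310,180,270)])]))
```

```text
(no output)
```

View pics/crop0.png

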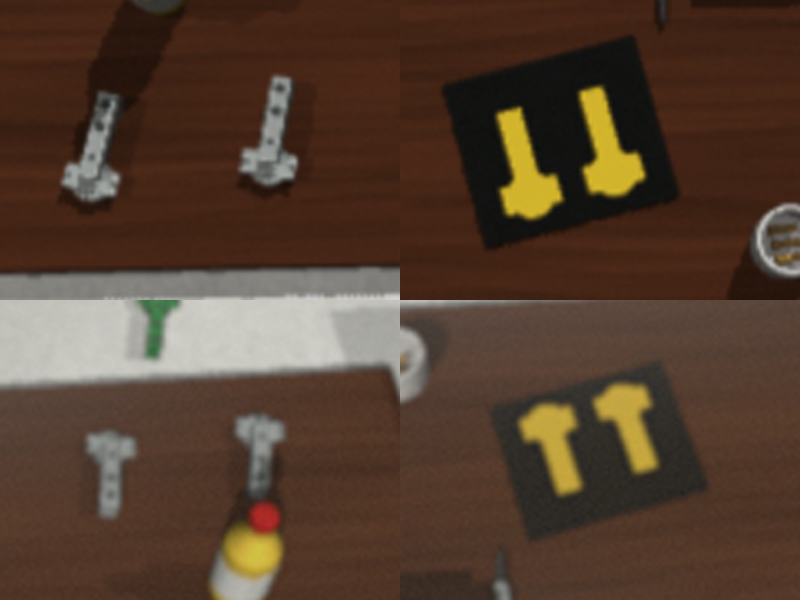

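```bash
cat > fit.py <<'E'
from h import *
from scipy.optimize import minimize
def rect(x0,x1,y0,y1,z): return [(x,y,z) for x in(x0,x1) for y in(y0,y1)]
th=np.linspace(0,2*np.pi,24)
def parts(flat):
    c=lambda z:[(-.04+.0175*np.cos(t),.0175*np.sin(t),z) for t in th]
    if flat: return [rect(-.04,.035,-.008,.008,0),c(0),rect(-.05,-.03,-.023,.023,0)]
    return [rect(-.04,.035,-.008,.008,.006)+rect(-.04,.035,-.008,.008,.024),c(0)+c(.011),
      rect(-.05,-.03,-.023,.023,.011)+rect(-.05,-.03,-.023,.023,.013),rect(.015,.035,-.008,.008,0)+rect(.015,.035,-.008,.008,.006)]
S=8
def render(n,p,ps,z,roi):
    c,s=np.cos(p[2]),np.sin(p[2]); x0,y0,x1,y1=roi
    m=np.zeros(((y1-y0)*S,(x1-x0)*S),np.uint8)
    for part in ps:
        q=[proj(n,(p[0]+c*a-s*b,p[1]+s*a+c*b,z+h)) for a,b,h in part]
        q=(np.array(q)+.5-[x0,y0])*S
        cv2.fillConvexPoly(m,cv2.convexHull(np.round(q).astype(np.int32)),255)
    return cv2.resize(m,(x1-x0,y1-y0),interpolation=cv2.INTER_AREA)/255.
def soft(im,kind):
    f=im.astype(float); r,g,b=f[...,0],f[...,1],f[...,2]
    if kind=='yellow': return np.clip(((r+g)/2-b-30)/60,0,1)   # black->0
    return np.clip((b/np.maximum(r,1)-.55)/.3,0,1)*np.clip((r-25)/30,0,1)   # gray vs. brown
def fit(ims,kind,p0,z,flat,hw=26):
    ps=parts(flat); data=[]
    for n,im in ims.items():
        u=proj(n,(p0[0],p0[1],z)).round().astype(int); roi=(u[0]-hw,u[1]-hw,u[0]+hw,u[1]+hw)
        w=soft(im,kind)[roi[1]:roi[3],roi[0]:roi[2]]; data.append((n,roi,w))
    def cost(p):
        e=0
        for n,roi,w in data:
            m=render(n,p,ps,z,roi); near=cv2.dilate((m>0).astype(np.uint8),np.ones((9,9)))
            e+=np.sum(near*(m-w)**2)/m.sum()
        return e
    best=None
    for da in(-.25,0,.25):
        q=np.array(p0)+[0,0,da]
        r=minimize(cost,q,method='Nelder-Mead',options=dict(initial_simplex=[q,q+[.012,0,0],q+[0,.012,0],q+[0,0,.2]],xatol=1e-4,fatol=1e-5))
        if best is None or r.fun<best.fun: best=r
    return best.x,best.fun
def show(p,f): return np.round(p[:2],4),round(float(np.degrees(p[2])),1),round(float(f),3)
E
cat > m.py <<'E'
from fit import *
ims={n:viewer.read_camera(n) for n in('top','scene')}
for nm,kind,p0,z,fl in(('L','yellow',(.575,.0,.25),.028,True),('R','yellow',(.575,-.07,.25),.028,True),('h1','gray',(.5,.243,0.),.025,False),('h2','gray',(.5,.395,-.1),.025,False)):
    for s in (('top',),('scene',),('top','scene')):
        print(nm,s,*show(*fit({n:ims[n] for n in s},kind,p0,z,fl)))
E
python3 m.py
```

```text
Traceback (most recent call last):
  File "m.py", line 5, in <module>
    print(nm,s,*show(*fit({n:ims[n] for n in s},kind,p0,z,fl)))
                      ~~~^^^^^^^^^^^^^^^^^^^^^^^^^^^^^^^^^^^^
  File "fit.py", line 37, in fit
    r=minimize(cost,q,method='Nelder-Mead',options=dict(initial_simplex=[q,q+[.012,0,0],q+[0,.012,0],q+[0,0,.2]],xatol=1e-4,fatol=1e-5))
  File "fit.py", line 31, in cost
    m=render(n,p,ps,z,roi); near=cv2.dilate((m>0).astype(np.uint8),np.ones((9,9)))
  File "fit.py", line 15, in render
    q=[proj(n,(p[0]+c*a-s*b,p[1]+s*a+c*b,z+h)) for a,b,h in part]
       ~~~~^^^^^^^^^^^^^^^^^^^^^^^^^^^^^^^^^^^
  File "h.py", line 14, in proj
    c,f,M=cal(n); q=M.T@(np.array(P)-c['position']); u=np.array([q[0],-q[1]])/-q[2]
          ~~~^^^
  File "h.py", line 5, in cal
    c=viewer.get_calibration(n); f=192/np.tan(np.radians(c['fov_y'])/2)
ValueError: time passes only in moves, steps and waits
```

```bash
sed -i 's/^def cal/import functools\n@functools.lru_cache\ndef cal/' h.py; time python3 m.py
```

```text
L ('top',) [0.5697 0.0012] 14.4 0.284
L ('scene',) [0.5697 0.0056] 15.6 0.287
L ('top', 'scene') [0.5701 0.0032] 14.2 0.579
R ('top',) [ 0.5894 -0.071 ] 14.4 0.283
R ('scene',) [ 0.5896 -0.0675] 14.4 0.289
R ('top', 'scene') [ 0.5884 -0.0691] 14.4 0.581
h1 ('top',) [0.5284 0.2405] -9.8 0.026
h1 ('scene',) [0.5267 0.242 ] -8.5 0.197
h1 ('top', 'scene') [0.5281 0.2413] -8.6 0.249
h2 ('top',) [0.5169 0.39  ] -12.0 0.029
h2 ('scene',) [0.5166 0.3921] -11.8 0.127
h2 ('top', 'scene') [0.5168 0.3909] -12.0 0.185
real	0m7.558s
user	0m4.556s
sys	0m0.103s
```

```bash
cat > go.py <<'E'
import sys
from h import *
# args: x,y,z,yaw ... targets relative to reference pose (first arg 'obs' or x,y,z,yaw)
ref=sys.argv[1]
if ref=='obs':
    o=env.get_obs(); p=np.array(o['tool_pos']); M=R.from_euler('xyz',o['tool_rot'],degrees=True); print(np.round(p,4),np.round(o['tool_rot'],2),round(float(o['time_s']),2),np.round(o['qpos'],0))
else:
    v=[float(t) for t in ref.split(',')]; p=np.array(v[:3]); M=R.from_euler('xyz',[180,0,v[3]],degrees=True)
for a in sys.argv[2:]:
    v=[float(t) for t in a.split(',')]; s=M.inv().apply(np.array(v[:3])-p)/.2
    w=(M.inv()*R.from_euler('xyz',[180,0,v[3]],degrees=True)).as_rotvec()/1.5
    print(a,np.round(s,3).tolist(),np.round(w,3).tolist())
E
python3 go.py obs .37,.427,.2,166 ; python3 go.py .37,.427,.2,166 .528,.2413,.15,171.4 ; python3 go.py .528,.2413,.15,171.4 .528,.2413,.029,171.4
```

```text
[0.2167 0.6128 0.2226] [180.     0.   160.53] 1.7 [-70.  18.  -4.  83.   1.  79.  -3.]
.37,.427,.2,166 [-1.033, -0.621, 0.113] [0.0, 0.0, -0.064]
.528,.2413,.15,171.4 [-0.991, -0.71, 0.25] [0.0, 0.0, -0.063]
.528,.2413,.029,171.4 [0.0, -0.0, 0.605] [0.0, 0.0, 0.0]
```

Emit:
{"name": "apply_moves", "arguments": {
  "moves": [
    [-0.25,-0.15,0.03,0,0,-0.02,0.5],
    [-0.5,-0.3,0.06,0,0,-0.04,0.5],
    [-0.75,-0.45,0.09,0,0,-0.05,0.5],
    [-1,-0.6,0.11,0,0,-0.064,0.5],
    [-1,-0.6,0.11,0,0,-0.064,0.5],
    [-1,-0.6,0.11,0,0,-0.064,0.5],
    [-1,-0.6,0.11,0,0,-0.064,0.5],
    [-1,-0.6,0.11,0,0,-0.064,0.5],
    [-1,-0.6,0.11,0,0,-0.064,0.5]
  ]
}}

```text
time_s: 2.6
tool_pos: [0.3639, 0.4345, 0.2006]
tool_rot: [180.0, -0.0, 166.2]
force: [-0.2, -0.1, -0.3]
grip_width: 0.0437
grasp_force: 0.0
```

```bash
python3 go.py obs .528,.2413,.15,171.4
```

```text
[0.3639 0.4345 0.2006] [ 1.7998e+02 -2.0000e-02  1.6620e+02] 2.6 [-55.   9.   2.  97.  -0.  74.  24.]
.528,.2413,.15,171.4 [-1.027, -0.743, 0.252] [0.0, -0.0, -0.06]
```

Emit:
{"name": "apply_moves", "arguments": {
  "moves": [
    [-0.25,-0.18,0.06,0,0,-0.02,0.5],
    [-0.5,-0.36,0.12,0,0,-0.03,0.5],
    [-0.75,-0.54,0.18,0,0,-0.045,0.5],
    [-1,-0.72,0.25,0,0,-0.06,0.5],
    [-1,-0.74,0.25,0,0,-0.06,0.5],
    [-1,-0.74,0.25,0,0,-0.06,0.5],
    [-1,-0.74,0.25,0,0,-0.06,0.5],
    [-1,-0.74,0.25,0,0,-0.06,0.5],
    [-1,-0.74,0.25,0,0,-0.06,0.5]
  ]
}}

```text
time_s: 3.5
tool_pos: [0.5225, 0.2439, 0.1509]
tool_rot: [179.9, -0.0, 171.4]
force: [0.1, 0.2, 0.7]
grip_width: 0.0438
grasp_force: 0.0
```

```bash
python3 go.py obs .528,.2413,.06,171.4 .528,.2413,.029,171.4
```

```text
[0.5225 0.2439 0.1509] [ 1.7994e+02 -1.0000e-02  1.7143e+02] 3.5 [-38.  12.  12. 100.  -3.  68.  56.]
.528,.2413,.06,171.4 [-0.029, -0.009, 0.454] [0.001, -0.0, 0.0]
.528,.2413,.029,171.4 [-0.029, -0.009, 0.609] [0.001, -0.0, 0.0]
```

Emit:
{"name": "apply_moves", "arguments": {
  "moves": [
    [-0.03,-0.01,0.2,0,0,0,0.5],
    [-0.03,-0.01,0.4,0,0,0,0.5],
    [-0.03,-0.01,0.5,0,0,0,0.5],
    [-0.03,-0.01,0.56,0,0,0,0.5],
    [-0.03,-0.01,0.61,0,0,0,0.5],
    [-0.03,-0.01,0.61,0,0,0,0.5],
    [-0.03,-0.01,0.61,0,0,0,0.4],
    [-0.03,-0.01,0.61,0,0,0,0.3],
    [-0.03,-0.01,0.61,0,0,0,0.2],
    [-0.03,-0.01,0.61,0,0,0,0],
    [-0.03,-0.01,0.61,0,0,0,0],
    [-0.03,-0.01,0.61,0,0,0,0]
  ],
  "grip_force": 15
}}

```text
time_s: 4.7
tool_pos: [0.5297, 0.2386, 0.0292]
tool_rot: [179.9, 0.1, 171.2]
force: [-0.8, 0.2, 3.5]
grip_width: 0.0159
grasp_force: 14.9
```

```bash
python3 go.py obs .56,.09,.12,183 ; python3 go.py .56,.09,.12,183 .589,-.069,.1,194.4
```

```text
[0.5297 0.2386 0.0292] [1.7994e+02 5.0000e-02 1.7119e+02] 4.7 [-37.  20.  12. 105.  -5.  55.  58.]
.56,.09,.12,183 [-0.264, -0.711, -0.454] [0.001, 0.001, -0.137]
.589,-.069,.1,194.4 [-0.103, -0.801, 0.1] [0.0, 0.0, -0.133]
```

Emit:
{"name": "apply_moves", "arguments": {
  "moves": [
    [0,0,-0.05,0,0,0,0],
    [0,0,-0.15,0,0,0,0],
    [0,0,-0.3,0,0,0,0],
    [-0.03,-0.1,-0.45,0,0,-0.03,0],
    [-0.1,-0.3,-0.45,0,0,-0.06,0],
    [-0.18,-0.5,-0.45,0,0,-0.1,0],
    [-0.23,-0.65,-0.45,0,0,-0.137,0],
    [-0.26,-0.71,-0.45,0,0,-0.137,0],
    [-0.26,-0.71,-0.45,0,0,-0.137,0],
    [-0.26,-0.71,-0.45,0,0,-0.137,0]
  ]
}}

```text
time_s: 5.7
tool_pos: [0.5586, 0.0919, 0.1185]
tool_rot: [179.9, -0.0, -177.0]
force: [0.0, 0.8, -1.1]
grip_width: 0.0162
grasp_force: 14.9
```

```bash
python3 go.py obs .589,-.069,.09,194.4
```

```text
[0.5586 0.0919 0.1185] [ 1.7993e+02 -2.0000e-02 -1.7700e+02] 5.7 [-26.  13.  16. 103.  -4.  65.  84.]
.589,-.069,.09,194.4 [-0.11, -0.811, 0.142] [0.001, -0.0, -0.133]
```

Emit:
{"name": "apply_moves", "arguments": {
  "moves": [
    [-0.02,-0.15,0.02,0,0,-0.03,0],
    [-0.05,-0.35,0.05,0,0,-0.06,0],
    [-0.08,-0.55,0.08,0,0,-0.1,0],
    [-0.1,-0.7,0.11,0,0,-0.133,0],
    [-0.11,-0.81,0.14,0,0,-0.133,0],
    [-0.11,-0.81,0.14,0,0,-0.133,0],
    [-0.11,-0.81,0.14,0,0,-0.133,0],
    [-0.11,-0.81,0.14,0,0,-0.133,0]
  ]
}}

```text
time_s: 6.5
tool_pos: [0.5895, -0.0673, 0.0906]
tool_rot: [179.9, 0.0, -165.4]
force: [0.4, 0.2, -1.3]
grip_width: 0.0159
grasp_force: 14.9
```

```bash
cat > lk.py <<'E'
import sys
from h import *
k=sys.argv[1]; out=[]
for n,(x0,x1,y0,y1) in (('top',(200,360,110,230)),('scene',(170,330,165,285))):
    im=viewer.read_camera(n); out.append(cv2.resize(im[y0:y1,x0:x1,::-1],(400,300),interpolation=cv2.INTER_CUBIC))
cv2.imwrite(f'pics/{k}.png',np.hstack(out))
E
python3 lk.py hold1; python3 go.py obs .589,-.069,.045,194.4 .589,-.069,.032,194.4
```

```text
[ 0.5895 -0.0681  0.0908] [ 1.7995e+02  4.0000e-02 -1.6542e+02] 6.6 [-13.  18.  20. 101.  -7.  62. 114.]
.589,-.069,.045,194.4 [0.004, -0.004, 0.229] [0.001, 0.0, 0.002]
.589,-.069,.032,194.4 [0.004, -0.004, 0.294] [0.001, 0.0, 0.002]
```

View pics/hold1.png

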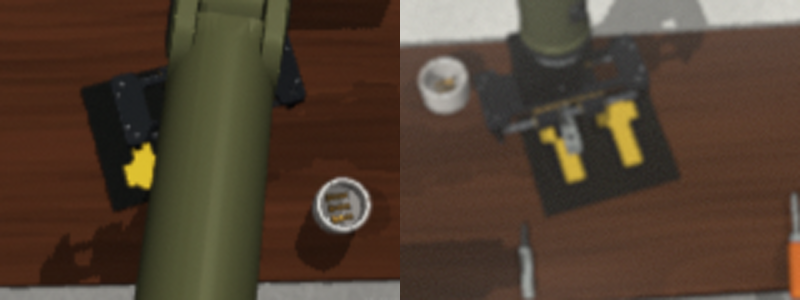

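Emit:
{"name": "apply_moves", "arguments": {
  "moves": [
    [0,0,0.1,0,0,0,0],
    [0,0,0.2,0,0,0,0],
    [0,0,0.24,0,0,0,0],
    [0,0,0.27,0,0,0,0],
    [0,0,0.28,0,0,0,0],
    [0,0,0.285,0,0,0,0],
    [0,0,0.29,0,0,0,0],
    [0,0,0.29,0,0,0,0]
  ]
}}

```text
time_s: 7.4
tool_pos: [0.5896, -0.0707, 0.0331]
tool_rot: [-180.0, 0.1, -165.6]
force: [-0.4, -0.6, -1.0]
grip_width: 0.0158
grasp_force: 14.9
```

Emit:
{"name": "apply_moves", "arguments": {
  "moves": [
    [0,0.007,0.003,0,0,0,0],
    [0,0.007,0.005,0,0,0,0],
    [0,0.007,0.007,0,0,0,0]
  ]
}}

```text
time_s: 7.7
tool_pos: [0.5892, -0.0692, 0.0322]
tool_rot: [180.0, 0.0, -165.6]
force: [-2.7, 0.4, 8.8]
grip_width: 0.0159
grasp_force: 14.9
```

Contact. Open gently, then rise.

Emit:
{"name": "apply_moves", "arguments": {
  "moves": [
    [0,0,0,0,0,0,0.25],
    [0,0,0,0,0,0,0.35],
    [0,0,0,0,0,0,0.4],
    [0,0,0,0,0,0,0.4],
    [0,0,-0.05,0,0,0,0.4],
    [0,0,-0.15,0,0,0,0.4],
    [0,0,-0.35,0,0,0,0.4],
    [0,0,-0.55,0,0,0,0.4],
    [0,0,-0.6,0,0,0,0.4],
    [0,0,-0.6,0,0,0,0.4]
  ]
}}

```text
time_s: 8.7
tool_pos: [0.5905, -0.0696, 0.1541]
tool_rot: [-179.9, 0.3, -165.6]
force: [0.1, 0.0, -0.4]
grip_width: 0.0347
grasp_force: 0.0
```

```bash
python3 go.py obs .55,.12,.16,181;python3 go.py .55,.12,.16,181 .53,.31,.16,174
```

```text
[ 0.5905 -0.0696  0.1541] [-179.94    0.3  -165.61] 8.7 [-14.  14.  21.  97.  -5.  69. 113.]
.55,.12,.16,181 [-0.039, 0.968, -0.03] [-0.0, 0.004, 0.156]
.53,.31,.16,174 [0.083, 0.952, 0.0] [-0.0, -0.0, 0.081]
```

Emit:
{"name": "apply_moves", "arguments": {
  "moves": [
    [-0.01,0.2,-0.03,0,0,0.04,0.45],
    [-0.02,0.44,-0.03,0,0,0.08,0.45],
    [-0.03,0.68,-0.03,0,0,0.12,0.45],
    [-0.04,0.9,-0.03,0,0,0.156,0.45],
    [-0.04,0.97,-0.03,0,0,0.156,0.45],
    [-0.04,0.97,-0.03,0,0,0.156,0.45],
    [-0.04,0.97,-0.03,0,0,0.156,0.45]
  ]
}}

```text
time_s: 9.4
tool_pos: [0.5482, 0.1187, 0.1562]
tool_rot: [-179.9, -0.1, -179.1]
force: [0.0, 0.0, -0.4]
grip_width: 0.039
grasp_force: 0.0
```

Emit:
{"name": "apply_moves", "arguments": {
  "moves": [
    [0.02,0.2,0,0,0,0.02,0.5],
    [0.04,0.44,0,0,0,0.04,0.5],
    [0.06,0.68,0,0,0,0.06,0.5],
    [0.08,0.9,0,0,0,0.081,0.5],
    [0.08,0.95,0,0,0,0.081,0.5],
    [0.08,0.95,0,0,0,0.081,0.5],
    [0.08,0.95,0,0,0,0.081,0.5]
  ]
}}

```text
time_s: 10.1
tool_pos: [0.5306, 0.3066, 0.1567]
tool_rot: [-179.9, 0.0, 173.8]
force: [0.6, -0.8, 0.2]
grip_width: 0.0433
grasp_force: 0.0
```

```bash
python3 lk.py placed1
python3 - <<'E'
from fit import *
for s in('top','scene'):
    print(s,*show(*fit({s:viewer.read_camera(s)},'gray',(.589,-.07,.25),.028,False)))
E
python3 go.py obs .5168,.3909,.13,168
```

```text
top [ 0.5885 -0.0716] 12.6 0.022
scene [ 0.5435 -0.097 ] 87.1 0.748
[0.5301 0.3078 0.1573] [-1.7997e+02  2.0000e-02  1.7382e+02] 10.3 [-40.  16.   9.  94.  -3.  70.  53.]
.5168,.3909,.13,168 [0.111, 0.406, 0.136] [-0.0, 0.0, 0.068]
```

View pics/placed1.png

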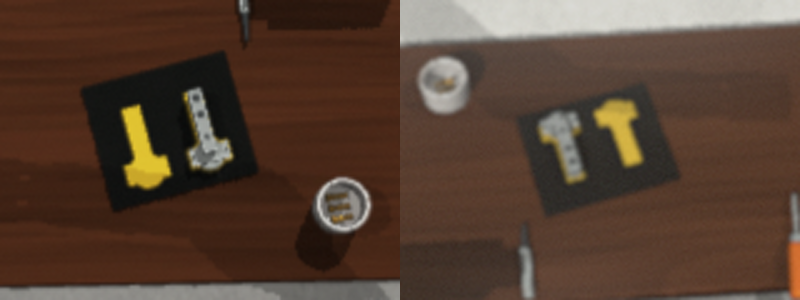

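Emit:
{"name": "apply_moves", "arguments": {
  "moves": [
    [0.06,0.2,0.07,0,0,0.03,0.5],
    [0.11,0.4,0.14,0,0,0.068,0.5],
    [0.11,0.406,0.14,0,0,0.068,0.5],
    [0.11,0.406,0.14,0,0,0.068,0.5],
    [0.11,0.406,0.14,0,0,0.068,0.5],
    [0.11,0.406,0.14,0,0,0.068,0.5]
  ]
}}

```text
time_s: 10.9
tool_pos: [0.5171, 0.3913, 0.1299]
tool_rot: [180.0, 0.1, 168.0]
force: [0.4, -0.8, -0.2]
grip_width: 0.0435
grasp_force: 0.0
```

```bash
python3 go.py obs .517,.3905,.029,168
```

```text
[0.5171 0.3913 0.1299] [1.7999e+02 7.0000e-02 1.6802e+02] 10.9 [-46.  21.   8.  90.  -3.  69.  41.]
.517,.3905,.029,168 [0.0, -0.004, 0.504] [0.0, 0.001, 0.0]
```

Emit:
{"name": "apply_moves", "arguments": {
  "moves": [
    [0,0,0.2,0,0,0,0.5],
    [0,0,0.35,0,0,0,0.5],
    [0,0,0.45,0,0,0,0.5],
    [0,0,0.5,0,0,0,0.5],
    [0,0,0.504,0,0,0,0.5],
    [0,0,0.504,0,0,0,0.4],
    [0,0,0.504,0,0,0,0.3],
    [0,0,0.504,0,0,0,0.2],
    [0,0,0.504,0,0,0,0],
    [0,0,0.504,0,0,0,0],
    [0,0,0.504,0,0,0,0],
    [0,0,0.45,0,0,0,0],
    [0,0,0.3,0,0,0,0],
    [0,0,0.1,0,0,0,0],
    [0,0,0.1,0,0,0,0],
    [0,0,0.1,0,0,0,0]
  ],
  "grip_force": 15
}}

```text
time_s: 12.5
tool_pos: [0.5162, 0.3942, 0.1108]
tool_rot: [179.9, 0.1, 168.2]
force: [-0.0, -0.8, -1.1]
grip_width: 0.0158
grasp_force: 15.0
```

```bash
python3 go.py obs .54,.21,.12,181; python3 go.py .54,.21,.12,181 .5701,.0032,.1,194.4
```

```text
[0.5162 0.3942 0.1108] [1.7985e+02 9.0000e-02 1.6820e+02] 12.5 [-46.  22.   8.  91.  -3.  66.  41.]
.54,.21,.12,181 [-0.305, -0.877, -0.048] [0.002, 0.001, -0.149]
.5701,.0032,.1,194.4 [-0.132, -1.036, 0.1] [0.0, 0.0, -0.156]
```

Emit:
{"name": "apply_moves", "arguments": {
  "moves": [
    [-0.07,-0.2,-0.05,0,0,-0.04,0],
    [-0.15,-0.42,-0.05,0,0,-0.08,0],
    [-0.23,-0.64,-0.05,0,0,-0.12,0],
    [-0.29,-0.83,-0.05,0,0,-0.149,0],
    [-0.305,-0.877,-0.05,0,0,-0.149,0],
    [-0.305,-0.877,-0.05,0,0,-0.149,0],
    [-0.305,-0.877,-0.05,0,0,-0.149,0]
  ]
}}

```text
time_s: 13.2
tool_pos: [0.5386, 0.2106, 0.1184]
tool_rot: [180.0, -0.1, -179.0]
force: [-0.7, 0.1, -1.0]
grip_width: 0.0159
grasp_force: 15.0
```

Emit:
{"name": "apply_moves", "arguments": {
  "moves": [
    [-0.03,-0.2,0.05,0,0,-0.04,0],
    [-0.06,-0.42,0.1,0,0,-0.08,0],
    [-0.09,-0.64,0.1,0,0,-0.12,0],
    [-0.12,-0.85,0.1,0,0,-0.156,0],
    [-0.13,-0.97,0.1,0,0,-0.156,0],
    [-0.13,-1,0.1,0,0,-0.156,0],
    [-0.13,-1,0.1,0,0,-0.156,0],
    [-0.13,-1,0.1,0,0,-0.156,0]
  ]
}}

```text
time_s: 14.0
tool_pos: [0.5688, 0.013, 0.0988]
tool_rot: [179.9, -0.0, -165.4]
force: [0.2, 0.7, -1.1]
grip_width: 0.0159
grasp_force: 15.0
```

```bash
python3 go.py obs .5701,.0025,.04,194.8 .5701,.0025,.0335,194.8
```

```text
[0.5688 0.013  0.0988] [ 1.7991e+02 -1.0000e-02 -1.6539e+02] 14.0 [-18.  14.  16. 104.  -4.  63. 104.]
.5701,.0025,.04,194.8 [0.007, -0.053, 0.294] [0.001, -0.0, -0.002]
.5701,.0025,.0335,194.8 [0.007, -0.053, 0.326] [0.001, -0.0, -0.002]
```

Emit:
{"name": "apply_moves", "arguments": {
  "moves": [
    [0.003,-0.049,0.05,0,0,0,0],
    [0.003,-0.049,0.15,0,0,0,0],
    [0.003,-0.049,0.23,0,0,0,0],
    [0.003,-0.049,0.28,0,0,0,0],
    [0.003,-0.049,0.3,0,0,0,0],
    [0.003,-0.049,0.315,0,0,0,0],
    [0.003,-0.049,0.322,0,0,0,0],
    [0.003,-0.049,0.322,0,0,0,0]
  ]
}}

```text
time_s: 14.8
tool_pos: [0.5712, 0.0001, 0.0352]
tool_rot: [-180.0, 0.1, -165.6]
force: [0.0, 0.2, -1.6]
grip_width: 0.016
grasp_force: 15.0
```

Emit:
{"name": "apply_moves", "arguments": {
  "moves": [
    [0,0.015,0.005,0,0,0,0],
    [0,0.015,0.008,0,0,0,0],
    [0,0.015,0.008,0,0,0,0]
  ]
}}

```text
time_s: 15.1
tool_pos: [0.5701, 0.0031, 0.0333]
tool_rot: [180.0, 0.0, -165.6]
force: [-0.1, 1.1, -1.2]
grip_width: 0.0159
grasp_force: 15.0
```

Emit:
{"name": "apply_moves", "arguments": {
  "moves": [
    [0,0,0.003,0,0,0,0],
    [0,0,0.006,0,0,0,0],
    [0,0,0.006,0,0,0,0]
  ]
}}

```text
time_s: 15.4
tool_pos: [0.5701, 0.0029, 0.0321]
tool_rot: [180.0, 0.0, -165.6]
force: [-0.5, 1.0, 0.4]
grip_width: 0.0161
grasp_force: 15.0
```

Emit:
{"name": "apply_moves", "arguments": {
  "moves": [
    [0,0,0.002,0,0,0,0],
    [0,0,0.004,0,0,0,0],
    [0,0,0.004,0,0,0,0]
  ]
}}

```text
time_s: 15.7
tool_pos: [0.5701, 0.0028, 0.0321]
tool_rot: [180.0, 0.0, -165.6]
force: [-3.7, 0.1, 6.9]
grip_width: 0.016
grasp_force: 15.0
```

Emit:
{"name": "apply_moves", "arguments": {
  "moves": [
    [0,0,0,0,0,0,0.25],
    [0,0,0,0,0,0,0.35],
    [0,0,0,0,0,0,0.38],
    [0,0,0,0,0,0,0.38],
    [0,0,-0.05,0,0,0,0.38],
    [0,0,-0.15,0,0,0,0.38],
    [0,0,-0.35,0,0,0,0.38],
    [0,0,-0.55,0,0,0,0.38],
    [0,0,-0.6,0,0,0,0.38],
    [0,0,-0.6,0,0,0,0.5]
  ]
}}

```text
time_s: 16.7
tool_pos: [0.5717, 0.0029, 0.154]
tool_rot: [-180.0, 0.3, -165.6]
force: [0.8, 0.4, -1.4]
grip_width: 0.0361
grasp_force: 0.0
```

```bash
python3 go.py obs .53,-.12,.16,175; python3 go.py .53,-.12,.16,175 .493,-.2255,.16,165
```

```text
[0.5717 0.0029 0.154 ] [-179.97    0.31 -165.61] 16.7 [-18.  11.  17. 101.  -3.  68. 104.]
.53,-.12,.16,175 [0.355, -0.543, -0.031] [0.0, 0.004, 0.226]
.493,-.2255,.16,165 [0.138, -0.542, -0.0] [0.0, -0.0, 0.116]
```

Run:
```python
from fit import *
import fit
ps=[[(.03*np.cos(t),.03*np.sin(t),z) for t in th for z in(0,.04)]]
tot=[]
for n in('top','scene'):
    im=viewer.read_camera(n); m=masks_of(n,'ramekin'); print([round(x['conf'],2) for x in m],[np.round(x['location'],1).tolist() for x in m])
    m=m[0]; u=np.round(proj(n,(.49,-.226,.045))).astype(int); roi=(u[0]-26,u[1]-26,u[0]+26,u[1]+26)
    w=cv2.morphologyEx(np.uint8(m['pixels']),cv2.MORPH_CLOSE,np.ones((5,5)))[roi[1]:roi[3],roi[0]:roi[2]].astype(float)
    for nm,w in(('mask',w),):
        f=lambda p:np.sum((render(n,(p[0],p[1],0),ps,.025,roi)-w)**2)/w.sum()
        q=np.array([.49,-.226]); r=minimize(f,q,method='Nelder-Mead',options=dict(initial_simplex=[q,q+[.01,0],q+[0,.01]])); print(n,nm,r.x.round(4),r.fun)
```

```text
[0.62, 0.56, 0.44] [[402.9, 199.5], [338.2, 190.8], [135.7, 135.7]]
top mask [ 0.49  -0.226] inf
[0.73] [[185.9, 199.0]]
scene mask [ 0.4856 -0.2255] 0.062192600479105666<stdin>:10: RuntimeWarning: divide by zero encountered in scalar divide
  np.max(np.abs(fsim[0] - fsim[1:])) <= fatol):
```

Run:
```python
from fit import *
ps=[[(.03*np.cos(t),.03*np.sin(t),z) for t in th for z in(0,.04)]]
im=viewer.read_camera('top'); n='top'
m=[x for x in masks_of(n,'ramekin') if abs(x['location'][0]-337)<10]; print(len(m))
u=np.round(proj(n,(.49,-.226,.045))).astype(int); roi=(u[0]-26,u[1]-26,u[0]+26,u[1]+26)
w=[('gray',cv2.morphologyEx((soft(im,'gray')>.5).astype(np.uint8),cv2.MORPH_CLOSE,np.ones((11,11))))]+[('mask',np.uint8(x['pixels'])) for x in m]
for nm,a in w:
    a=a[roi[1]:roi[3],roi[0]:roi[2]].astype(float)
    f=lambda p:np.sum((render(n,(p[0],p[1],0),ps,.025,roi)-a)**2)/a.sum()
    q=np.array([.49,-.226]); r=minimize(f,q,method='Nelder-Mead',options=dict(initial_simplex=[q,q+[.01,0],q+[0,.01]])); print(nm,r.x.round(4),r.fun)
```

```text
1
gray [ 0.4847 -0.2285] 0.029255946551761662
mask [ 0.4843 -0.2263] 0.06370459876034656
```

Emit:
{"name": "apply_moves", "arguments": {
  "moves": [
    [0.08,-0.13,-0.03,0,0,0.05,0.6],
    [0.17,-0.27,-0.03,0,0,0.1,0.8],
    [0.26,-0.4,-0.03,0,0,0.15,1],
    [0.34,-0.52,-0.03,0,0,0.2,1],
    [0.355,-0.54,-0.03,0,0,0.226,1],
    [0.355,-0.54,-0.03,0,0,0.226,1],
    [0.355,-0.54,-0.03,0,0,0.226,1]
  ]
}}

```text
time_s: 17.7
tool_pos: [0.5283, -0.1186, 0.1571]
tool_rot: [179.9, 0.0, 175.0]
force: [-0.3, -0.0, 0.5]
grip_width: 0.0851
grasp_force: 0.0
```

```bash
python3 go.py obs .488,-.2255,.13,165
```

```text
[ 0.5283 -0.1186  0.1571] [1.7994e+02 1.0000e-02 1.7501e+02] 17.7 [-11.   8.  23. 104.  -3.  69.  98.]
.488,-.2255,.13,165 [0.154, -0.55, 0.135] [0.001, 0.0, 0.116]
```

Emit:
{"name": "apply_moves", "arguments": {
  "moves": [
    [0.04,-0.14,0.04,0,0,0.03,1],
    [0.08,-0.28,0.07,0,0,0.06,1],
    [0.12,-0.42,0.1,0,0,0.09,1],
    [0.17,-0.555,0.135,0,0,0.116,1],
    [0.17,-0.555,0.135,0,0,0.116,1],
    [0.17,-0.555,0.135,0,0,0.116,1],
    [0.17,-0.555,0.135,0,0,0.116,1]
  ]
}}

```text
time_s: 18.4
tool_pos: [0.4857, -0.2251, 0.1302]
tool_rot: [180.0, 0.0, 165.2]
force: [0.5, 0.2, -0.2]
grip_width: 0.0869
grasp_force: 0.0
```

```bash
python3 lk.py pre
python3 - <<'E'
from fit import *
print('top L,R',[show(*fit({'top':viewer.read_camera('top')},'gray',p,.028,False)) for p in((.57,.002,.25),(.589,-.07,.25))])
E
python3 go.py obs .485,-.2265,.034,165
```

```text
top L,R [(array([0.5732, 0.0022]), 14.9, 0.021), (array([ 0.5885, -0.0716]), 12.6, 0.021)]
[ 0.4852 -0.2258  0.1303] [1.7998e+02 2.0000e-02 1.6513e+02] 18.6 [ -4.   9.  29. 107.  -5.  65. 101.]
.485,-.2265,.034,165 [0.0, -0.004, 0.481] [0.0, 0.0, 0.002]
```

View pics/pre.png

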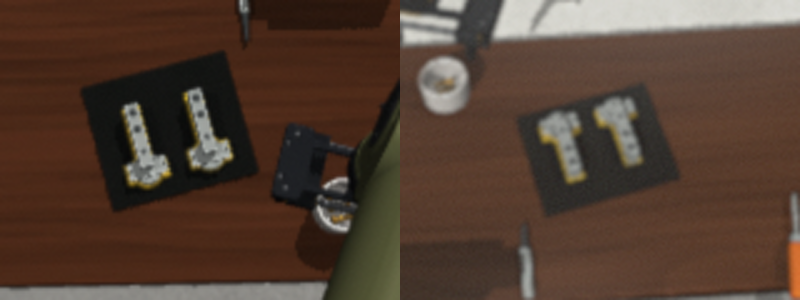

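```bash
python3 go.py obs .54,-.1,.16,184
```

```text
[ 0.4852 -0.2258  0.1303] [1.7998e+02 2.0000e-02 1.6513e+02] 18.6 [ -4.   9.  29. 107.  -5.  65. 101.]
.54,-.1,.16,184 [-0.103, 0.679, -0.148] [0.0, 0.0, -0.22]
```

Emit:
{"name": "apply_moves", "arguments": {
  "moves": [
    [0,0.1,-0.15,0,0,-0.04,0.8],
    [0,0.3,-0.15,0,0,-0.1,0.6],
    [-0.05,0.5,-0.15,0,0,-0.16,0.4],
    [-0.1,0.68,-0.15,0,0,-0.22,0.4],
    [-0.1,0.68,-0.15,0,0,-0.22,0.4],
    [-0.1,0.68,-0.15,0,0,-0.22,0.4]
  ]
}}

```text
time_s: 19.2
tool_pos: [0.5393, -0.0996, 0.16]
tool_rot: [-180.0, -0.0, -175.9]
force: [-1.4, -1.1, -0.2]
grip_width: 0.0467
grasp_force: 0.0
```

```bash
python3 go.py obs .5705,.003,.13,194.4
```

```text
[ 0.5393 -0.0996  0.16  ] [-1.7998e+02 -2.0000e-02 -1.7594e+02] 19.2 [-12.   8.  22. 103.  -3.  69. 105.]
.5705,.003,.13,194.4 [-0.192, 0.501, 0.15] [-0.0, -0.0, -0.12]
```

Emit:
{"name": "apply_moves", "arguments": {
  "moves": [
    [-0.05,0.15,0.05,0,0,-0.04,0.38],
    [-0.1,0.3,0.1,0,0,-0.08,0.38],
    [-0.15,0.42,0.15,0,0,-0.12,0.38],
    [-0.192,0.5,0.15,0,0,-0.12,0.38],
    [-0.192,0.5,0.15,0,0,-0.12,0.38],
    [-0.192,0.5,0.15,0,0,-0.12,0.38],
    [-0.192,0.5,0.15,0,0,-0.12,0.38]
  ]
}}

```text
time_s: 19.9
tool_pos: [0.5706, -0.0003, 0.1306]
tool_rot: [-179.9, 0.0, -165.9]
force: [0.1, -0.9, -0.5]
grip_width: 0.0328
grasp_force: 0.0
```

```bash
python3 go.py obs .5705,.003,.033,194.6
```

```text
[ 5.706e-01 -3.000e-04  1.306e-01] [-1.7994e+02  1.0000e-02 -1.6592e+02] 19.9 [-17.  12.  17. 102.  -4.  66. 105.]
.5705,.003,.033,194.6 [-0.004, 0.017, 0.488] [-0.001, 0.0, -0.006]
```

Emit:
{"name": "apply_moves", "arguments": {
  "moves": [
    [0,0.017,0.15,0,0,-0.006,0.38],
    [0,0.017,0.3,0,0,-0.006,0.38],
    [0,0.017,0.4,0,0,-0.006,0.38],
    [0,0.017,0.45,0,0,-0.006,0.38],
    [0,0.017,0.48,0,0,-0.006,0.38],
    [0,0.017,0.482,0,0,-0.006,0.38],
    [0,0.017,0.482,0,0,-0.006,0.38]
  ]
}}

```text
time_s: 20.6
tool_pos: [0.5705, 0.0046, 0.0348]
tool_rot: [-180.0, 0.1, -165.3]
force: [-1.0, 0.9, 0.2]
grip_width: 0.0331
grasp_force: 0.0
```

Emit:
{"name": "apply_moves", "arguments": {
  "moves": [
    [0,-0.008,0,0,0,0,0.38],
    [0,-0.008,0,0,0,0,0.3],
    [0,-0.008,0,0,0,0,0.2],
    [0,-0.008,0,0,0,0,0],
    [0,-0.008,0,0,0,0,0],
    [0,-0.008,0,0,0,0,0],
    [0,-0.008,-0.025,0,0,0,0],
    [0.018,-0.008,-0.025,0,0,0,0],
    [0.018,-0.008,-0.025,0,0,0,0],
    [0.018,-0.008,-0.025,0,0,0,0]
  ],
  "grip_force": 15
}}

```text
time_s: 21.6
tool_pos: [0.5663, 0.0024, 0.0386]
tool_rot: [180.0, -0.0, -165.3]
force: [-0.8, -0.0, -1.0]
grip_width: 0.0158
grasp_force: 15.0
```

Emit:
{"name": "apply_moves", "arguments": {
  "moves": [
    [0,0,0.008,0,0,0,0],
    [0,0,0.014,0,0,0,0],
    [0,0,0.018,0,0,0,0],
    [0,0,0.018,0,0,0,0]
  ]
}}

```text
time_s: 22.0
tool_pos: [0.5665, 0.0025, 0.0349]
tool_rot: [180.0, -0.0, -165.3]
force: [0.0, 0.3, -0.5]
grip_width: 0.0162
grasp_force: 15.0
```

Emit:
{"name": "apply_moves", "arguments": {
  "moves": [
    [0,0,0.003,0,0,0,0],
    [0,0,0.005,0,0,0,0],
    [0,0,0.005,0,0,0,0]
  ]
}}

```text
time_s: 22.3
tool_pos: [0.5666, 0.0025, 0.0341]
tool_rot: [180.0, -0.0, -165.3]
force: [0.2, -0.1, -0.6]
grip_width: 0.0159
grasp_force: 15.0
```

Emit:
{"name": "apply_moves", "arguments": {
  "moves": [
    [0,0,0.003,0,0,0,0],
    [0,0,0.006,0,0,0,0],
    [0,0,0.006,0,0,0,0]
  ]
}}

```text
time_s: 22.6
tool_pos: [0.5667, 0.0025, 0.034]
tool_rot: [180.0, 0.0, -165.3]
force: [-4.0, 0.2, 5.6]
grip_width: 0.0158
grasp_force: 15.0
```

Contact. Release and go back towards the ramekin.

Emit:
{"name": "apply_moves", "arguments": {
  "moves": [
    [0,0,0,0,0,0,0.25],
    [0,0,0,0,0,0,0.35],
    [0,0,0,0,0,0,0.38],
    [0,0,0,0,0,0,0.38],
    [0,0,-0.05,0,0,0,0.38],
    [0,0,-0.15,0,0,0,0.38],
    [0,0,-0.35,0,0,0,0.38],
    [0,0,-0.55,0,0,0,0.38],
    [0,0,-0.6,0,0,0,0.38],
    [0,0,-0.6,0,0,0,0.5]
  ]
}}

```text
time_s: 23.6
tool_pos: [0.5683, 0.0025, 0.1558]
tool_rot: [-180.0, 0.3, -165.3]
force: [0.1, -0.8, -0.7]
grip_width: 0.0362
grasp_force: 0.0
```

Emit:
{"name": "apply_moves", "arguments": {
  "moves": [
    [0.08,-0.13,-0.03,0,0,0.05,0.6],
    [0.17,-0.27,-0.03,0,0,0.1,0.8],
    [0.26,-0.4,-0.03,0,0,0.15,1],
    [0.34,-0.52,-0.03,0,0,0.2,1],
    [0.355,-0.54,-0.03,0,0,0.226,1],
    [0.355,-0.54,-0.03,0,0,0.226,1],
    [0.355,-0.54,-0.03,0,0,0.226,1]
  ]
}}

```text
time_s: 24.3
tool_pos: [0.5255, -0.1193, 0.1588]
tool_rot: [179.9, -0.0, 175.4]
force: [-0.6, 0.5, -0.7]
grip_width: 0.085
grasp_force: 0.0
```

```bash
python3 go.py obs .485,-.2265,.13,165
```

```text
[ 0.5255 -0.1193  0.1588] [179.95  -0.   175.35] 24.3 [-11.   7.  23. 105.  -3.  69.  98.]
.485,-.2265,.13,165 [0.159, -0.551, 0.143] [0.001, -0.0, 0.12]
```

Emit:
{"name": "apply_moves", "arguments": {
  "moves": [
    [0.04,-0.14,0.04,0,0,0.03,1],
    [0.08,-0.28,0.07,0,0,0.06,1],
    [0.12,-0.42,0.1,0,0,0.09,1],
    [0.16,-0.55,0.143,0,0,0.12,1],
    [0.16,-0.55,0.143,0,0,0.12,1],
    [0.16,-0.55,0.143,0,0,0.12,1],
    [0.16,-0.55,0.143,0,0,0.12,1]
  ]
}}

```text
time_s: 25.0
tool_pos: [0.4857, -0.2251, 0.1304]
tool_rot: [179.9, 0.0, 165.2]
force: [-0.1, -0.7, 0.2]
grip_width: 0.0871
grasp_force: 0.0
```

```bash
python3 - <<'E'
from fit import *
print('top L,R',[show(*fit({'top':viewer.read_camera('top')},'gray',p,.028,False)) for p in((.57,.002,.25),(.589,-.07,.25))])
E
python3 go.py obs .485,-.2265,.034,165
```

```text
top L,R [(array([0.5673, 0.0014]), 15.1, 0.028), (array([ 0.5885, -0.0716]), 12.6, 0.021)]
[ 0.4856 -0.2254  0.1305] [1.7997e+02 3.0000e-02 1.6519e+02] 25.1 [ -4.   9.  29. 107.  -5.  65. 101.]
.485,-.2265,.034,165 [0.002, -0.006, 0.483] [0.0, 0.0, 0.002]
```

Emit:
{"name": "apply_moves", "arguments": {
  "moves": [
    [0,-0.006,0.15,0,0,0,1],
    [0,-0.006,0.3,0,0,0,1],
    [0,-0.006,0.4,0,0,0,1],
    [0,-0.006,0.45,0,0,0,1],
    [0,-0.006,0.483,0,0,0,1],
    [0,-0.006,0.483,0,0,0,1],
    [0,-0.006,0.483,0,0,0,0.95],
    [0,-0.006,0.483,0,0,0,0.9],
    [0,-0.006,0.483,0,0,0,0.85],
    [0,-0.006,0.483,0,0,0,0.8],
    [0,-0.006,0.483,0,0,0,0.75],
    [0,-0.006,0.483,0,0,0,0.7],
    [0,-0.006,0.483,0,0,0,0.6],
    [0,-0.006,0.483,0,0,0,0.6],
    [0,-0.006,0.483,0,0,0,0.6]
  ],
  "grip_force": 15
}}

```text
time_s: 26.6
tool_pos: [0.4843, -0.2279, 0.0338]
tool_rot: [180.0, -0.0, 165.0]
force: [0.2, 1.9, 1.6]
grip_width: 0.0599
grasp_force: 15.0
```

```bash
python3 lk.py grip;  python3 go.py obs .485,-.2265,.138,165
```

```text
[ 0.4843 -0.2279  0.0338] [179.97  -0.   165.01] 26.7 [ -3.  16.  28. 112.  -9.  54. 105.]
.485,-.2265,.138,165 [-0.001, 0.008, -0.521] [0.0, -0.0, 0.0]
```

View pics/grip.png

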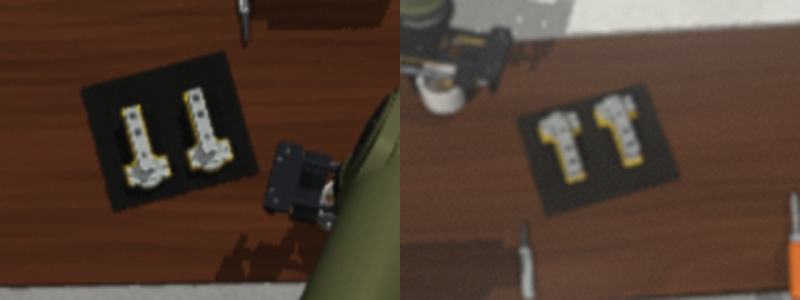

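Emit:
{"name": "apply_moves", "arguments": {
  "moves": [
    [0,0,-0.02,0,0,0,0.6],
    [0,0,-0.06,0,0,0,0.6],
    [0,0,-0.11,0,0,0,0.6],
    [0,0,-0.17,0,0,0,0.6],
    [0,0,-0.24,0,0,0,0.6],
    [0,0,-0.31,0,0,0,0.6],
    [0,0,-0.38,0,0,0,0.6],
    [0,0,-0.44,0,0,0,0.6],
    [0,0,-0.49,0,0,0,0.6],
    [0,0,-0.52,0,0,0,0.6],
    [0,0,-0.54,0,0,0,0.6],
    [0,0,-0.54,0,0,0,0.6],
    [0,0,-0.54,0,0,0,0.6]
  ],
  "grip_force": 18
}}

```text
time_s: 28.0
tool_pos: [0.4839, -0.2281, 0.1413]
tool_rot: [180.0, -0.0, 165.0]
force: [-0.7, -0.7, -1.2]
grip_width: 0.0596
grasp_force: 18.0
```

```bash
python3 - <<'E'
from h import *
print(at('top',(267.7-.3,162.4-.3),.028))
c=np.mean([at('scene',(170+x/2.5,165+y/2.5),.028) for x,y in((518,116),(643,84),(680,180),(547,215))],0); print(c)
E
python3 go.py obs .579,-.034,.137,175; python3 go.py obs .579,-.034,.137,165
```

```text
[ 0.57769419 -0.03471118  0.028     ]
[0.61580328 0.47610697 0.028     ]
[ 0.4839 -0.2281  0.1413] [ 1.80e+02 -5.00e-02  1.65e+02] 28.0 [ -5.   8.  29. 106.  -4.  67. 101.]
.579,-.034,.137,175 [-0.208, 1.06, 0.021] [0.0, -0.001, -0.116]
[ 0.4839 -0.2281  0.1413] [ 1.80e+02 -5.00e-02  1.65e+02] 28.0 [ -5.   8.  29. 106.  -4.  67. 101.]
.579,-.034,.137,165 [-0.208, 1.06, 0.021] [0.0, -0.001, 0.0]
```

Emit:
{"name": "apply_moves", "arguments": {
  "moves": [
    [0,0.01,0,0,0,0,0.6],
    [-0.01,0.04,0,0,0,0,0.6],
    [-0.02,0.08,0,0,0,0,0.6],
    [-0.03,0.14,0,0,0,0,0.6],
    [-0.04,0.21,0,0,0,0,0.6],
    [-0.06,0.28,0,0,0,0,0.6],
    [-0.07,0.36,0,0,0,0,0.6],
    [-0.09,0.44,0,0,0,0,0.6],
    [-0.1,0.52,0,0,0,0,0.6],
    [-0.12,0.6,0,0,0,0,0.6],
    [-0.14,0.68,0,0,0,0,0.6],
    [-0.15,0.76,0,0,0,0,0.6],
    [-0.16,0.83,0,0,0,0,0.6],
    [-0.18,0.89,0,0,0,0,0.6],
    [-0.19,0.94,0,0,0,0,0.6],
    [-0.2,0.97,0,0,0,0,0.6],
    [-0.2,0.99,0,0,0,0,0.6],
    [-0.2,1,0,0,0,0,0.6],
    [-0.2,1,0,0,0,0,0.6],
    [-0.2,1,0,0,0,0,0.6]
  ]
}}

```text
time_s: 30.0
tool_pos: [0.5744, -0.046, 0.1418]
tool_rot: [-180.0, 0.0, 165.0]
force: [0.3, 0.7, -1.6]
grip_width: 0.0597
grasp_force: 18.0
```

```bash
python3 go.py obs .578,-.033,.137,165
```

```text
[ 0.5744 -0.046   0.1418] [-179.99    0.    164.95] 30.0 [-17.  13.  21. 101.  -5.  68.  81.]
.578,-.033,.137,165 [-0.0, 0.067, 0.024] [-0.0, 0.0, -0.001]
```

Emit:
{"name": "apply_moves", "arguments": {
  "moves": [
    [0,0.01,0.005,0,0,0,0.6],
    [0,0.025,0.01,0,0,0,0.6],
    [0,0.045,0.015,0,0,0,0.6],
    [0,0.06,0.02,0,0,0,0.6],
    [0,0.067,0.024,0,0,0,0.6],
    [0,0.067,0.024,0,0,0,0.6],
    [0,0.067,0.024,0,0,0,0.6],
    [0,0.067,0.024,0,0,0,0.6],
    [0,0.067,0.024,0,0,0,0.6],
    [0,0.067,0.024,0,0,0,0.6],
    [0,0.067,0.024,0,0,0,0.6],
    [0,0.067,0.024,0,0,0,0.6]
  ]
}}

```text
time_s: 31.2
tool_pos: [0.5781, -0.0325, 0.137]
tool_rot: [180.0, 0.0, 165.0]
force: [-0.5, 1.4, -1.6]
grip_width: 0.0593
grasp_force: 18.0
```

```bash
python3 lk.py final
```

```text
(no output)
```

View pics/final.png

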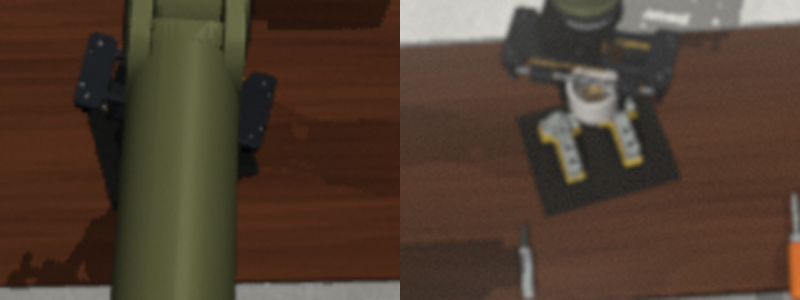

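The picture shows the ramekin level in the gripper at about (590,95) in the scene crop, with its screws visible inside. Both hinges lie on their shapes.

```bash
python3 -c "
from cell import env
print(env.sign_off())"
```

```text
the job is handed in; nothing more can be done
None
```

Job handed in at about 31 s: both silver hinges lie released on the yellow shapes (within about 2.5 mm and 2° by the top camera), and the arm is holding the ramekin of screws level, its underside about 10 cm above the middle of the mat.

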